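Free, shut and start: the router's sliding guard

TASK

Shut the desktop router's clear sliding guard fully, until its spring latch clicks, then press the green start button and let go of it. The guard may or may not be locked open by the black-knobbed lever, and the lever's lean does not tell which: try the guard without forcing it, and if it will not go, flip the lever over to its other side. Do not press start before the guard is latched, and leave the paint jar, the plaque and the brush where they are.

Things in the scene. Friction and masses are not known exactly. Their poses are not given: they have to be found in the camera images.
- router: Desktop router, fixed. Origin: centre of its underside; x points away from the robot (yawed up to 10 degrees), y left, z up; 'router' coordinates below are in this frame, in mm. Bed 320 (x) by 550 (y -285 to 265), top at z 50. The guard's dark track housing, 56 wide, runs along y at x -120, y -280 to 160, top z 90. Gantry and spindle: x beyond -80, y 20 to 135, up to z 360.
- lamp_bar (a point): Centre of the underside of the white lamp bar over the guard's path, at router x -110, y -2.5, z 340; the bar is 40 (x) by 265 (y) by 20 mm. A tool held upright at the guard's tab would hit it: lean the tool 25 to 45 degrees from vertical, its body towards the robot.
- guard (a joint): Travel of the guard along router +y, in m: 0 wide open, 0.1425 at its slightly soft shut end stop; starts at 0 to 0.003. Friction about 1.2 N. Locked, it stops dead about 0.006 from wide open. From about 0.12 the spring latch resists with up to about 6 N more, until it drops behind the guard's nose at about 0.138 (the click); latched, it stays between about 0.138 and 0.1425.
- guard_tab (a point): Centre of the yellow push tab on the clear guard panel, 165 mm above the table, at router x -120, y -100 plus the travel. Tab 30 (x) by 14 (y) mm, standing free from 148 to 186 mm above the table over the panel's 9 mm thick yellow top rail. Push its -y face towards router +y. The panel reaches 90 mm to either side of it along y.
- lock_lever (a joint): Lean of the lock lever, in rad, about the router's y axis: +0.5 knob away from the robot (router +x), -0.5 knob towards the robot. Weighted: pushed past upright it falls to its other side and stays there. It rests at +0.5 or -0.5; which of the two locks the guard differs from start to start and cannot be seen.
- lever_knob (a point): Centre of the black ball knob, 24 mm across, on the lever's end, 70 mm from the pivot on a steel rod 10 mm thick; at rest 34 mm to one side of upright and about 151 mm above the table, 160 mm when upright. Nothing stands above it.
- lever_pivot (a point): Pivot of the lock lever at router x -120, y -245, z 90, on top of the track housing.
- latch (a joint): Lift of the steel spring latch, in m: 0 down, up to about 0.006 as the guard's nose passes beneath it, back to 0 when it has dropped (the click). It sits on a red post at router x -120, y 161 to 183, z up to 156.
- start_button (a joint): Travel of the green start button, in m: 0 out, 0.006 fully in; springs back by itself; 5 N presses it fully in.
- start_button_top (a point): Centre of the top face of the green start button, 30 mm across, at router x -120, y 225, z about 102 when out, in a black collar on a grey box 70 by 70 mm; pressed straight down.
- paint_jar: Paint jar with white lid, 60 mm across, 60 mm high, origin at the centre of its underside, standing loose on the bed behind the start button. Bystander.
- plaque: Loose wooden plaque 200 by 60 by 12 mm on the table left of the router; origin at the centre of its underside. Bystander.
- brush: Loose brush, 200 mm long, lying on the table right of the router. Bystander.

How it is judged (in metres and radians):
On the way, in this order (a step that is already met when the one before it is completed fails the run):
1. the guard is shut and its latch has dropped (value of joint guard above 0.1365 m and value of joint latch below 0.002 m), for 0.1 s.
2. the start button is pressed (value of joint start_button above 0.0035 m), for 0.02 s.
3. the start button is let go (value of joint start_button below 0.0015 m), for 0.1 s.
At the end, for the whole second after the job is handed in: The guard is shut (travel over 136.5 mm) with its latch down (lift under 2 mm); the start button has been pressed (over 3.5 mm) after that and is out again (under 1.5 mm); the jar stands upright within 20 mm, the plaque and brush lie within 30 mm, of where they were (all of step 1 and value of joint start_button below 0.0015 m and distance of paint_jar from where it was at the start of the episode below 0.02 m and distance of each of plaque, brush from where it was at the start of the episode below 0.03 m and angle between paint_jar's own z axis and vertical below 0.2 rad); the robot touches nothing.
It fails at once if start pressed before the guard is latched (value of joint start_button above 0.0025 m and value of joint guard below 0.1365 m).
It fails at once if the guard forced with more than 60 N (contact force between guard and the fingers above 60 N).
It fails at once if a bystander disturbed (distance of paint_jar from where it was at the start of the episode above 0.02 m or distance of any of plaque, brush from where it was at the start of the episode above 0.03 m or angle between paint_jar's own z axis and vertical above 0.4 rad).
It also fails if it takes over 72 s, if anything falls off the work surface, if the arm or the gripper's body presses on something with over 40 N, if the wrist force passes 120 N, or if a joint passes its speed limit or range.

ROBOT

A 6-joint arm with a two-finger parallel gripper is mounted at the origin on the work surface. World frame = base frame: x ahead of the robot, y to its left, z up, the work surface at z = 0. Lengths are in mm, angles in rad, forces in N, time in s.
With the tool pointing down it reaches from about 400 to 925 mm from the base axis. Payload 12.5 kg.
Tool frame: the origin (TCP) lies at the very end of the fingers, on their centre line; the grasp point (between the pads) lies 19 mm behind it; z points along the fingers, y is the line along which they close (so a half turn about z gives the same grasp; the last joint's range is limited). The gripper opens to 95 mm and grips with 3 to 60 N. Pads are 20 mm wide; open, the fingers measure 119 mm over their backs; the gripper's body (75 mm by 180 mm) begins 59 mm behind the grasp point.
Start: joints at [-1.394, 0.491, 1.559, -0, 1.092, -0.106], TCP at [174.426, -600.185, 214.661] pointing down, gripper open.
Joint ranges: [-3.1, 3.1], [-0.84, 2.19], [0.05, 2.79], [-1.13, 4.28], [0.06, 2.93], [-2.69, 2.69]. Speed limits (rad/s): [2.22, 2.22, 2.79, 3.14, 3.14, 3.14].

INTERFACE

Orientations are given as a rotation vector (axis times angle).
In Python, from cell import * gives the robot as it stands. Calls block until the motion is done:
- reach(position, orientation): joint-space move of the TCP to a pose.
- move_l(position, orientation=None, velocity=150): straight line of the TCP; orientation=None keeps the orientation; velocity is the mean speed in mm/s.
- move_j(angles): joint-space move.
- grip(opening, force=None): opening from 0.0 (shut) to 1.0 (fully open); force is the grip in N (None keeps the last); returns when the fingers have stopped.
- pause(seconds).
- inverse_kinematics(position, orientation): joint angles nearest the present ones, or None.
- grab_frame(name): name is "side" or "top"; returns a dict with "frame" (480x640x3 uint8, blue, green, red), "fx", "fy", "cx", "cy" (pixels), "view" (4x4, takes a point from world to camera coordinates). Camera axes: x right, y down, z forward; pixel columns grow to the right and rows downward; lengths in mm; the calibration is good to about 2 mm. A picture is of the moment at which its call begins. There is no depth.
A pose or a line that the arm cannot do raises PlanningError and nothing moves.
- close_job(): hands the job in; it is judged then, once.
Trained networks look in the newest picture that a camera, given by its name, has taken for a name from the list of things; names that differ only in an ending like _2 or _b are one class to them, and where a whole thing is asked for, a point or a joint stands for the part that bears it (a point fixed in the world has none). Each returns a list of dicts, best first, with "score" (0 to 1); they miss things now and then, are a little off and sometimes report something else, mostly with a low value. They report only what shows in the picture. A call takes as long as a camera call.
- trace(camera, thing): "region" (480x640 bool, what is visible of it) and "extent" ([left, top, right, bottom] in pixels, round what is visible of it).
- pinpoint(camera, thing): "point" ([column, row] in pixels: a listed point, or the origin of a listed thing).
Readings, each from a call of its own:
- read_clock(): time.
- read_q(): joint angles.
- read_qd(): joint speeds.
- read_joint_efforts(): joint torques, N m.
- read_ee_pos(): TCP position.
- read_tcp_rot(): TCP orientation.
- read_wrist_force(): force on the tool from outside, world axes, zero at the start.
- read_ft_torque(): the same for the moment, N m.
- read_finger_gap(): opening from 0.0 (shut) to 1.0 (fully open).
- read_grasp_force(): force on a finger pad.
Only numpy, scipy, OpenCV 4.12 (cv2) and the standard library are available. Lean on these libraries where they do the work, as an engineer would, in place of code of your own. Each camera call takes 0.05 s, during which the arm holds its last target. There are 200 camera calls.

## Working session

There is one attempt and no reset: what is moved stays moved. The work goes in short steps, each a Python script; the robot and the scene stay as the last script left them, time stands still between calls to the robot, and variables do not carry over. Pictures are saved under pics/ and viewed, at most 10 in all, crops included, and the job is handed in when it is done.

```bash
mkdir -p pics; ls
python3 - <<'E'
from cell import *
import cv2,numpy as np
print(read_clock())
for c in("side","top"):
    f=grab_frame(c); cv2.imwrite(f"pics/{c}0.png",f["frame"])
    print(c,f["fx"],f["fy"],f["cx"],f["cy"]);print(np.round(f["view"],4).tolist())
    for t in("router","lamp_bar","guard_tab","lever_knob","lever_pivot","start_button_top","paint_jar"):
        print(t,[(np.round(d["point"],1).tolist(),round(d["score"],2)) for d in pinpoint(c,t)[:2]])
print(read_clock(),read_tcp_rot())
E
```

```text
pics
0.0
side 510.22790526458425 510.22790526458425 323.8519921939633 238.43893088490506
[[-0.7071, -0.7071, -0.0005, 414.3761], [-0.4547, 0.4553, -0.7654, 415.2552], [0.5415, -0.541, -0.6435, 1279.1221], [0.0, 0.0, 0.0, 1.0]]
router [([307.1, 289.1], 0.56)]
lamp_bar [([336.0, 218.8], 0.72)]
guard_tab [([357.4, 250.7], 0.64)]
lever_knob []
lever_pivot [([388.3, 250.5], 0.96), ([307.6, 288.1], 0.52)]
start_button_top [([280.8, 335.0], 0.46)]
paint_jar [([247.7, 318.3], 0.69)]
top 566.753305321981 566.753305321981 314.26291665757367 241.1973717965997
[[-0.002, -0.9999, 0.0141, -15.3127], [-0.9975, 0.001, -0.0703, 595.1433], [0.0703, -0.0142, -0.9974, 1964.9076], [0.0, 0.0, 0.0, 1.0]]
router [([294.5, 235.8], 0.74)]
lamp_bar [([292.8, 264.6], 0.91)]
guard_tab [([292.8, 239.6], 0.33)]
lever_knob [([228.4, 275.7], 0.65), ([369.0, 255.0], 0.61)]
lever_pivot [([367.5, 269.0], 0.81)]
start_button_top [([228.6, 277.8], 0.64), ([368.4, 255.6], 0.32)]
paint_jar [([227.9, 233.6], 0.48)]
0.8 [ 3.11013900e+00  4.42789505e-01 -1.69038234e-05]
```

View pics/side0.png

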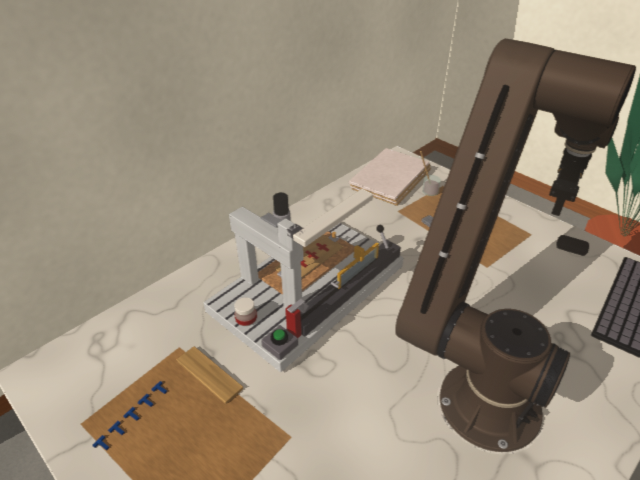

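View pics/top0.png

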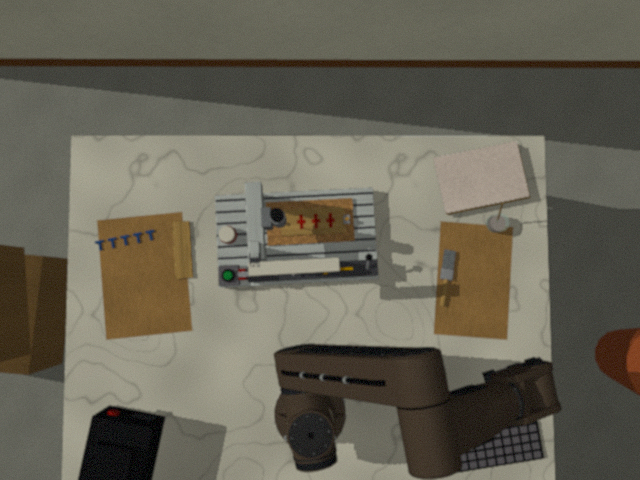

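```bash
cat > h.py <<'E'
import numpy as np
from scipy.optimize import least_squares
from scipy.spatial.transform import Rotation as R
K={"side":(510.228,323.852,238.439,np.array([[-0.7071,-0.7071,-0.0005,414.3761],[-0.4547,0.4553,-0.7654,415.2552],[0.5415,-0.541,-0.6435,1279.1221]])),
"top":(566.753,314.263,241.197,np.array([[-0.002,-0.9999,0.0141,-15.3127],[-0.9975,0.001,-0.0703,595.1433],[0.0703,-0.0142,-0.9974,1964.9076]]))}
def proj(c,p):
    f,cx,cy,V=K[c]; q=V@np.append(p,1); return np.array([f*q[0]/q[2]+cx,f*q[1]/q[2]+cy])
def r2w(p,pose):
    x,y,a=pose; return np.array([x+p[0]*np.cos(a)-p[1]*np.sin(a),y+p[0]*np.sin(a)+p[1]*np.cos(a),p[2]])
E
python3 - <<'E'
from h import *
obs=[("side",(-120,-245,90),(388.3,250.5)),("side",(-110,-2.5,340),(336,218.8)),("side",(-120,225,102),(280.8,335)),("side",(-120,-98.5,165),(357.4,250.7)),
("top",(0,0,0),(294.5,235.8)),("top",(-110,-2.5,340),(292.8,264.6)),("top",(-120,-245,90),(367.5,269)),("top",(-120,225,102),(228.6,277.8))]
f=lambda s:np.concatenate([proj(c,r2w(p,s))-u for c,p,u in obs])
s=least_squares(f,[700,0,0],loss="soft_l1",f_scale=2)
print(s.x,np.round(s.fun.reshape(-1,2),1))
for n,p in dict(knob_p=(-86,-245,151),knob_m=(-154,-245,151),tab=(-120,-98.5,165),btn=(-120,225,102)).items(): print(n,r2w(p,s.x),proj("top",r2w(p,s.x)),proj("side",r2w(p,s.x)))
E
```

```text
[6.05805839e+02 5.63265495e+01 6.09229001e-02] [[-1.1 -2.6]
 [-0.4  0.4]
 [-0.6 -1.2]
 [ 1.7  2.6]
 [-0.8  2.8]
 [ 1.4  2.7]
 [ 0.2 -1.5]
 [-0.7 -1.5]]
knob_p [ 534.88226713 -193.45504904  151.        ] [369.01842899 256.71750259] [379.81191224 228.2065308 ]
knob_m [ 467.00842249 -197.59524401  151.        ] [370.46778493 277.49785281] [397.91666297 237.56728027]
tab [492.02566005 -49.29693713 165.        ] [325.1686589  269.81796263] [359.08659639 253.33302521]
btn [472.32929131 273.60289728 102.        ] [227.896175   276.26480244] [280.16641541 333.81967639]
```

Side view: the lever leans away, with its knob at (380,229). The guard tab is at (362,250) and the button at (280,336). The top view agrees, with the knob at (369,256) and the button at (228,276), so the router fit holds to about 2 px. Next I approach the tab.

```bash
cat >> h.py <<'E'
POSE=[605.8,56.3,0.0609]
def W(x,y,z): return r2w((x,y,z),POSE)
def rot(lean,yflip=False,quarter=False):
    s,c=np.sin(lean),np.cos(lean)
    M=np.array([[c,0,s],[0,-1,0],[s,0,-c]])
    if quarter: M=M@R.from_euler("z",quarter).as_matrix()
    return R.from_matrix(R.from_euler("z",POSE[2]).as_matrix()@M).as_rotvec()
E
python3 - <<'E'
from cell import *; from h import *; import cv2
for L in (25,30,35,40):
    o=rot(np.radians(L)); 
    for p in (W(-225,-130,326),W(-110,-128,162),W(-110,24,162)):
        q=inverse_kinematics(p,o); print(L,None if q is None else np.round(q,2))
for qd in (np.pi/2,-np.pi/2): print(inverse_kinematics(W(-120,225,150),rot(0,quarter=qd)))
o=rot(np.radians(32))
grip(0.0)
reach(W(-300,-300,380),o)
reach(W(-225,-135,330),o)
move_l(W(-110-60*np.sin(.56),-135,162+60*np.cos(.56)),o)
f=grab_frame("side");I=f["frame"]
cv2.imwrite("pics/s1.png",cv2.resize(I[150:350,230:480],None,fx=3,fy=3,interpolation=cv2.INTER_CUBIC))
print([ (d["point"],d["score"]) for d in pinpoint("side","guard_tab")],proj("side",read_ee_pos()),read_ee_pos(),read_wrist_force(),read_clock())
E
```

```text
25 [-0.56 -0.13  2.12  0.34  0.82  0.76]
25 [-0.38  0.3   2.18  0.61  0.32  0.58]
25 [0.   0.28 2.2  0.11 0.22 1.41]
30 [-0.61 -0.15  2.17  0.47  0.76  0.62]
30 [-0.41  0.3   2.23  1.03  0.27  0.14]
30 [-0.    0.28  2.26  0.38  0.08  1.14]
35 [-0.66 -0.17  2.22  0.62  0.71  0.46]
35 [-0.43  0.3   2.29  1.57  0.27 -0.41]
35 [-0.01  0.29  2.32  2.66  0.08 -1.14]
40 [-0.71 -0.19  2.27  0.79  0.68  0.26]
40 [-0.46  0.32  2.34  1.98  0.36 -0.85]
40 [-0.01  0.3   2.38  2.95  0.24 -1.44]
None
[ 4.03968820e-01  4.57252852e-01  1.82623497e+00 -4.44089210e-16
  8.58104827e-01  3.43068820e-01]
[([358.1, 251.2], 0.6)] [374.03377737 237.48682554] [472.33906767 -87.43372417 213.44444996] [-0.07371085  0.09979806  0.30580345] 5.7833
```

View pics/s1.png

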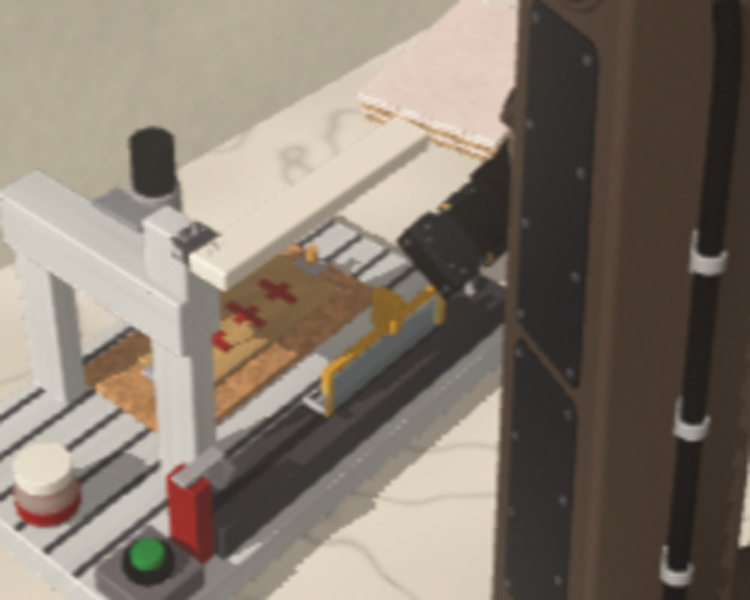

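The tab is at crop (388,308), which is full-frame (359,252) and within 2 px of the fit. The gripper body hides the fingers, at crop (430,265). I'll lean 25° to stay off the wrist singularity, then descend and probe the guard gently.

Run:
```python
from cell import *; from h import *; import cv2
o=rot(np.radians(25)); a=np.radians(25)
move_l(W(-110-60*np.sin(a),-135,162+60*np.cos(a)),o)
move_l(W(-110,-135,162),o,80)
pause(.2); F0=read_wrist_force(); print(F0,read_clock())
u=np.array([-np.sin(POSE[2]),np.cos(POSE[2]),0])
y=-135
while y<-98:
    y+=2; move_l(W(-110,y,162),o,25)
    d=read_wrist_force()-F0; fy=d@u; print(y,round(fy,1),end="; ")
    if fy<-10: break
print(np.round(d,1),read_ee_pos(),W(-110,y,162),read_clock())
f=grab_frame("top");cv2.imwrite("pics/t1.png",cv2.resize(f["frame"][180:310,200:400],None,fx=4,fy=4,interpolation=cv2.INTER_CUBIC))
```

```text
[-0.56967135 -0.68180071  0.47759114] 7.4417
-133 0.5; -131 1.3; -129 0.4; -127 0.1; -125 -0.2; -123 0.8; -121 1.4; -119 1.4; -117 1.7; -115 0.5; -113 -0.3; -111 0.4; -109 0.6; -107 -0.3; -105 -0.3; -103 0.0; -101 -0.5; -99 0.8; -97 0.3; [ 0.2  0.3 -0.5] [501.87957839 -47.07624907 161.99956868] [501.90757068 -47.21503818 162.        ] 12.1917
```

View pics/t1.png

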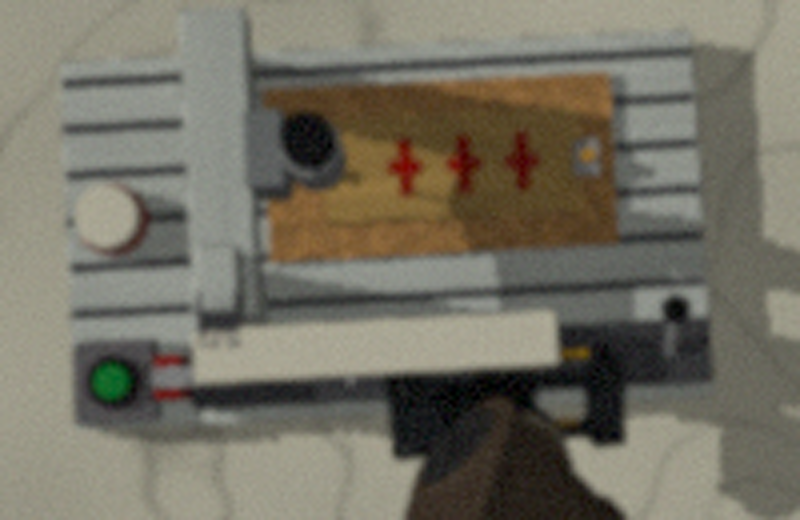

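Top view: the lamp bar covers the tab. The rail's right end shows at crop (580,353), which is full-frame (345,268). The forces are near noise, so I need to check whether the guard is moving along.

Run:
```python
from cell import *; from h import *; import cv2
for t in (0,20): print(t,"rail end top",proj("top",W(-120,-190+t,145)),"tab side",proj("side",W(-120,-100+t,165)),"rail left end side",proj("side",W(-120,-10+t,145)))
print("tcp",proj("side",read_ee_pos()))
f=grab_frame("side");I=f["frame"]
cv2.imwrite("pics/s2.png",cv2.resize(I[200:320,280:430],None,fx=5,fy=5,interpolation=cv2.INTER_CUBIC))
print([ (d["point"],d["score"]) for d in pinpoint("side","guard_tab")])
for d in trace("side","guard"): print(d["extent"],d["score"])
```

```text
0 rail end top [352.82661349 268.19309593] tab side [359.4194517  253.07018247] rail left end side [339.07762683 274.4369457 ]
20 rail end top [346.74263177 268.57514845] tab side [355.05275095 256.5657115 ] rail left end side [334.42712916 278.20076733]
tcp [355.99430841 252.86683744]
[([352.6, 255.8], 0.78)]
[326.1, 251.9, 377.3, 291.3] 0.67
```

View pics/s2.png

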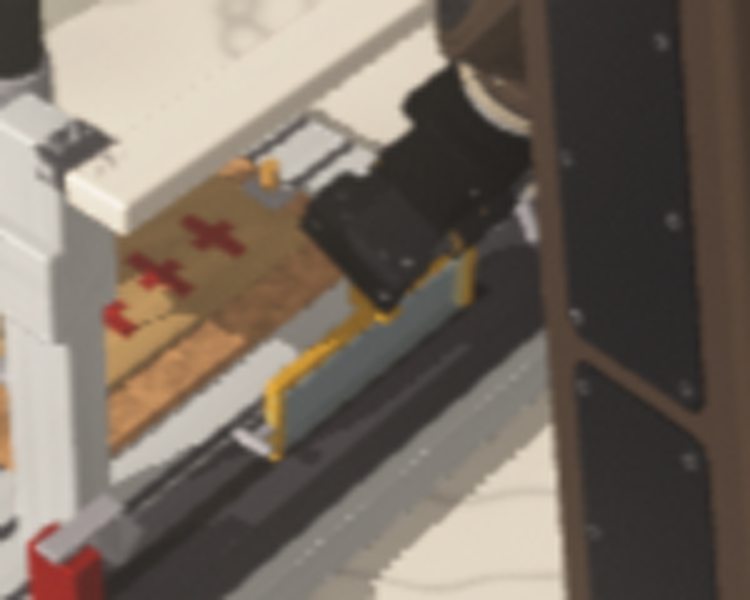

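The tab moved from (358,251) to (353,256), about 22 mm, so the guard is unlocked and sliding. I'll keep pushing, in fine steps through the latch.

Run:
```python
from cell import *; from h import *; import cv2
o=rot(np.radians(25)); u=np.array([-np.sin(POSE[2]),np.cos(POSE[2]),0])
F0=read_wrist_force()
move_l(W(-110,-10,162),o,60)
y=-10; 
while y<34:
    y+=1.5; move_l(W(-110,y,162),o,25)
    fy=(read_wrist_force()-F0)@u; print(y,round(fy,1),end="; ")
    if fy<-16: break
f=grab_frame("side");I=f["frame"]
cv2.imwrite("pics/s3.png",cv2.resize(I[200:360,230:430],None,fx=4,fy=3.75,interpolation=cv2.INTER_CUBIC))
print([ (d["point"],d["score"]) for d in pinpoint("side","guard_tab")], proj("side",W(-120,42.5,165)),read_clock())
```

```text
-8.5 -1.0; -7.0 -1.4; -5.5 -1.2; -4.0 0.1; -2.5 -1.1; -1.0 -1.1; 0.5 -0.6; 2.0 -0.6; 3.5 -0.7; 5.0 -1.2; 6.5 -0.4; 8.0 -0.3; 9.5 -2.1; 11.0 -3.9; 12.5 -4.6; 14.0 -5.9; 15.5 -5.5; 17.0 -5.2; 18.5 -2.6; 20.0 -0.8; 21.5 -0.4; 23.0 -0.2; 24.5 -0.1; 26.0 -0.8; 27.5 -2.9; 29.0 -19.3; [([322.0, 280.8], 0.7)] [326.73033091 279.23771193] 20.5917
```

View pics/s3.png

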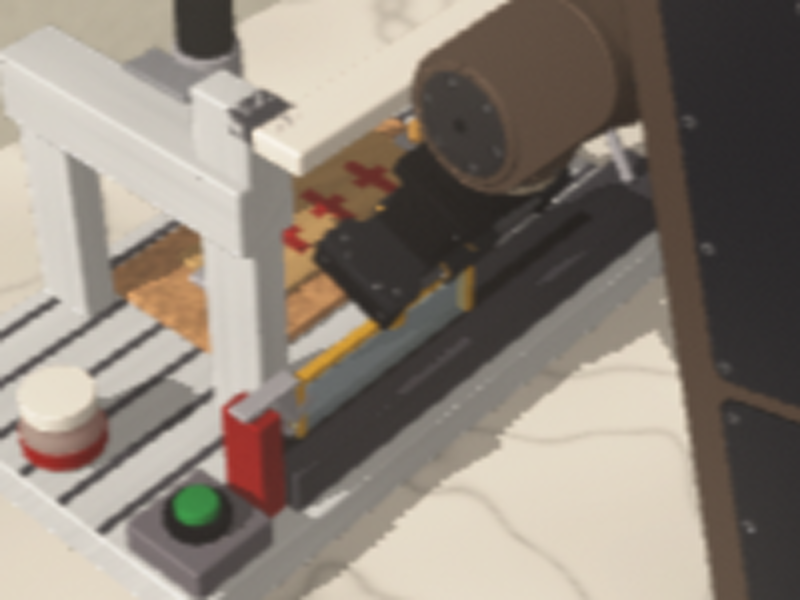

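The force rose to about 6 N, fell away (the click), then hit the hard stop. The picture shows the guard's nose under the latch on the red post, with the latch level. The button is at crop (196,505), full-frame (279,335), so about +3 mm in y from the fit. I'll back off and go to the button.

Run:
```python
from cell import *; from h import *; import cv2
o=rot(np.radians(25)); a=np.radians(25)
move_l(W(-110,15,162),o,60)
move_l(W(-110-200*np.sin(a),15,162+200*np.cos(a)),o,150)
v=rot(0,quarter=-np.pi/2)
reach(W(-260,228,300),v)
move_l(W(-120,228,220),v); move_l(W(-120,228,125),v,100)
e=read_ee_pos(); print(e,proj("side",e),proj("top",e),read_clock())
for c in("side","top"):
    I=grab_frame(c)["frame"]
    print(c,[(d["point"],d["score"]) for d in pinpoint(c,"start_button_top")],[(d["point"],d["score"]) for d in pinpoint(c,"guard_tab")])
    if c=="side": cv2.imwrite("pics/s4.png",cv2.resize(I[220:370,210:410],None,fx=4,fy=4,interpolation=cv2.INTER_CUBIC))
print(proj("side",W(-120,228,102)),proj("side",W(-120,225,102)),proj("side",W(-120,46,165)),read_clock())
```

```text
[472.40320702 276.7073838  125.53637897] [278.72060354 328.54034985] [225.9688459  276.18283538] 25.7
side [([280.0, 334.2], 0.5)] [([324.9, 278.8], 0.86)]
top [] []
[279.34776253 334.49833693] [280.17347091 333.81481352] [325.8788863  279.91929044] 26.0
```

View pics/s4.png

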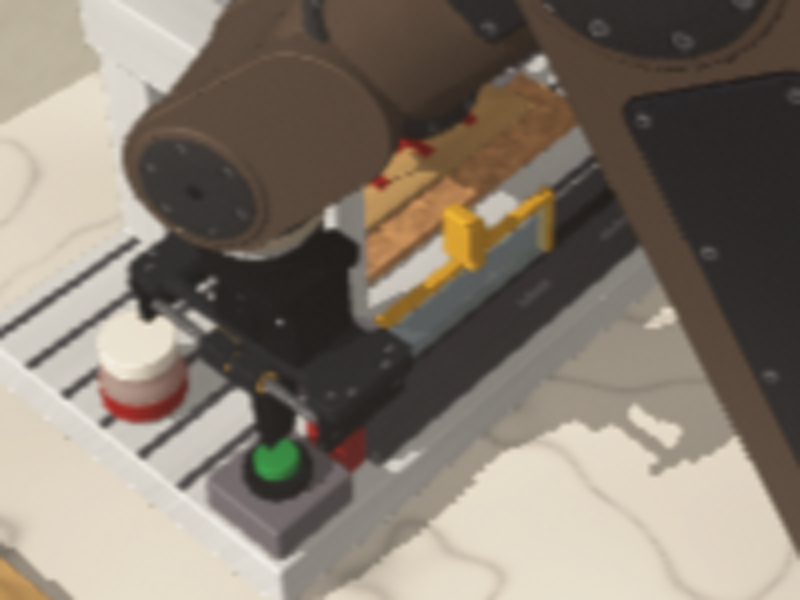

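The fingertip at crop (275,437) is right over the button at (278,460). The guard is still shut, with its tab at (462,240). Now I press.

Run:
```python
from cell import *; from h import *
F0=read_wrist_force(); z=112
move_l(W(-120,227,z),velocity=60)
while z>93:
    z-=1; move_l(W(-120,227,z),velocity=25)
    fz=(read_wrist_force()-F0)[2]; print(z,round(fz,1),end="; ")
    if fz>11: break
pause(.15); move_l(W(-120,227,150),velocity=80); move_l(W(-120,227,230)); pause(.4)
import cv2
I=grab_frame("side")["frame"]; cv2.imwrite("pics/s5.png",cv2.resize(I[220:370,210:410],None,fx=4,fy=4,interpolation=cv2.INTER_CUBIC))
print(pinpoint("side","guard_tab")[:1],read_clock(),read_wrist_force())
```

```text
111 0.5; 110 0.0; 109 -1.0; 108 0.3; 107 -0.5; 106 0.9; 105 0.1; 104 -0.3; 103 0.2; 102 1.5; 101 1.8; 100 2.3; 99 3.0; 98 4.6; 97 4.3; 96 7.7; 95 17.8; [{'point': [324.4, 282.6], 'score': 0.74}] 32.7917 [-0.17189406 -0.77797147 -0.05894661]
```

View pics/s5.png

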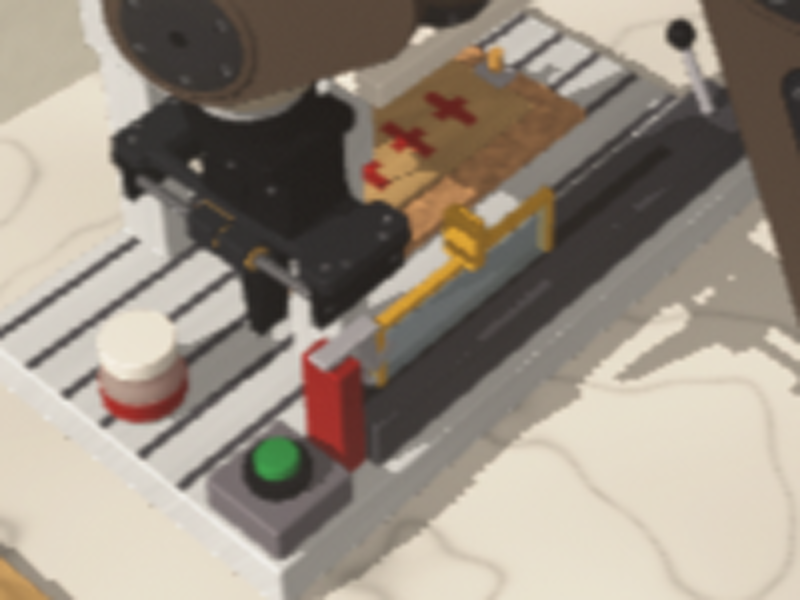

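The spring rose from z 102 and bottomed out at z 96, and the button is out again at crop (277,458). The guard is latched at (345,345), the jar hasn't moved, and the arm is clear. I'm handing in.

```bash
python3 -c "
from cell import *
print(close_job())"
```

```text
the job is handed in; nothing more can be done
None
```

I shut the guard until its latch clicked, then pressed the start button fully and let it go, and handed the job in at about 33 s; the guard was not locked, so I left the lever alone, and no verdict came back.

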